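# Find the short foot of the rocking vial carrier

## Task

One of the two round vial carriers on the granite plate rocks on a short foot: press its blue dots lightly in turn with the fingertips (never harder than about 20 N) until you find the one dot that goes down. Then mark that foot for repair by gently standing the brass weight on that dot and letting go, so that the carrier stays rocked down under it. Leave both carriers standing where they are and everything else alone.

Things in the scene. Friction and masses are not known exactly. Their poses are not given: they have to be found in the camera images.
- carrier_a: one of two look-alike round aluminium vial carriers, about 0.4 kg; origin on its axis at the feet's undersides, z up. Disc 100 mm across, 8 mm thick, top face 18 mm above the granite, on four rubber feet. Four blue dots (14 mm across, centres 36 mm from the axis) on top at the carrier's own +x, +y, -x, -y lie over the feet. A black knob, 22 mm across, rises 40 mm above the middle of the disc
- carrier_b: the other carrier, same sizes. One of the two (not told which) has one foot (not told which) 2.5 mm short: it rests level on its other three feet, but the dot over the short foot goes down about 2 mm under 1 to 2 N, then stops hard, and comes up again when released; the other dots are all firm. A 200 g weight stood on that dot keeps it down
- weight_center (a point): centre (half-way up) of the brass weight, an upright cylinder 28 mm across and 39 mm tall, 0.2 kg, standing on the bench left or right of the granite; z up
- weight: the same brass weight; origin at the centre of its underside
- granite: dark flat granite plate fixed on the bench, 220 mm (its x) by 380 mm (its y), 40 mm high; both carriers stand on its top face. Origin: centre of its underside, z up
- amber_bottle: amber glass bottle with blue cap, 76 mm across, 150 mm tall, on the bench at the far left; a bystander. Origin: centre of its underside
- white_bottle: white plastic bottle with green cap, 72 mm across, 140 mm tall, on the bench at the far right; a bystander. Origin: centre of its underside
- beaker: glass beaker, 70 mm across, 90 mm tall, beyond the granite; a bystander. Origin: centre of its underside
- jar: small glass jar with white cap, 36 mm across, 55 mm tall, on the bench left or right of the granite, on the other side from the weight; a bystander. Origin: centre of its underside
- stopper: dark rubber stopper, 26 mm across, 18 mm tall, standing on the granite's far edge; a bystander. Origin: centre of its underside
- dish: white shallow dish, 90 mm across, 16 mm tall, on the bench left of the granite, near the robot; a bystander. Origin: centre of its underside
Things that resemble listed ones, but are neither listed nor needed, are in the scene too. Of the things that look like the weight, take the one that is farthest from the robot's base at the start.

How it is judged:
By the outcome, as a careful person would: the job done as asked, in the order asked, and still so for the second after the job is handed in, with the robot touching nothing.
It also fails if it takes over 72 s, if anything falls off the work surface, if the arm or the gripper's body presses on something with over 40 N, if the wrist force passes 120 N, or if a joint passes its speed limit or range.

## Robot

A 6-joint arm with a two-finger parallel gripper is mounted at the origin on the work surface. World frame = base frame: x ahead of the robot, y to its left, z up, the work surface at z = 0. Lengths are in mm, angles in rad, forces in N, time in s.
With the tool pointing down it reaches from about 350 to 975 mm from the base axis. Payload 7.1 kg.
Tool frame: the origin (TCP) lies midway between the tips of the shut fingers; the grasp point (between the pads) lies 19 mm behind it (ctrl.grasp_offset is the distance from the TCP to the grasp point, in mm); z points along the fingers, y is the line along which they close (so a half turn about z gives the same grasp; the last joint's range is limited). The gripper opens to 88 mm and grips with 3 to 60 N. Pads are 20 mm wide; open, the fingers measure 115 mm over their backs; the gripper's body (75 mm by 178 mm) begins 61 mm behind the grasp point.
Start: joints at [1.091, 0.423, 1.63, -0, 1.089, -0.019], TCP at [277.883, 559.809, 195.975] pointing down, gripper open.
Joint ranges: [-3, 3], [-0.9, 2.11], [0.09, 2.58], [-1.31, 4.45], [0.11, 2.69], [-2.54, 2.54]. Speed limits (rad/s): [2.39, 2.39, 3.01, 3.14, 3.14, 3.14].

## Interface

Orientations are given as a rotation vector (axis times angle).
In Python, from workcell import ctrl gives the robot as it stands. The module is installed in compiled form; this text tells all that it offers.
- The arm moves only by the tool servo_tool, never from a script. Its argument "rows" is a list of rows, each a list of 7 numbers: the turn, a rotation vector about the tool's x, y, z as a fraction of full scale, then the shift along the tool's x, y, z as a fraction of full scale, then the finger opening in mm, from 0 to 87.8. A call has 1 to 10 rows; each row is the pose to reach, as a shift and turn from the pose commanded when the call began, along the tool's axes at that moment; what a row does not reach only later rows make up. Full scale, the value 1, is 20 cm for a shift and 1.5 rad for a turn. A row lasts 1/8 s, in which the tool goes at most 62.5 mm and 10.7 degrees, less where a joint would pass 70% of its speed; a pose out of reach is approached as far as the arm can. A call with a number of a shift or a turn outside -1 to 1 is refused whole. A call with a gripper value outside its range is refused whole. The fingers move at their own pace and stop on an object; the grip force is fixed at half the most. Time passes only in rows, so rows that repeat a pose let the fingers close. It gives the time, the measured TCP pose, the force, the opening and the grip force at its end, in the units of the state.
- ctrl.get_obs(): the state, without advancing time (a new reading comes with each control period).
- ctrl.get_image(name): name is "scene" or "top"; returns (picture, depth): 384x512x3 uint8, red, green, blue; 384x512 float32, mm along the optical axis (not along the pixel's ray), 0 where there is no reading.
- ctrl.camera_info(name): a dict with "intrinsics" (3x3 intrinsics, pixels), "R" (3x3) and "t" (3): a world point X has camera coordinates R X + t. Camera axes: x right, y down, z forward; pixel columns grow to the right and rows downward; lengths in mm; the calibration is good to about 2 mm. A picture is of the moment at which its call begins. camera_info takes no time and is no camera call.
- ctrl.close_job(): hands the job in; it is judged then, once.
The state is a dict: "t": time; "qpos": joint angles; "qvel": joint speeds; "joint_torque": joint torques, N m; "ee_pos": TCP position; "orientation": TCP orientation; "ft_force": force on the tool from outside, world axes, zero at the start; "moment": the same for the moment, N m; "width": finger opening in mm; "grasp_force": force on a finger pad.
Only numpy, scipy, OpenCV 4.12 (cv2) and the standard library are available. Lean on these libraries where they do the work, as an engineer would, in place of code of your own. Each camera call takes 0.05 s, during which the arm holds its last target. There are 200 camera calls.

## Working session

There is one attempt and no reset: what is moved stays moved. The work goes in short steps, Python scripts to look and compute and a tool call to move; the robot and the scene stay as the last step left them, time stands still between calls to the robot, and variables do not carry over. Pictures are saved under pics/ and viewed, at most 10 in all, crops included, and the job is handed in when it is done.

Besides the shell and the picture viewer there is one more tool, called after ">>>" as name([rows], argument=value, ...), one row to a line, values as JSON. servo_tool: Moves the arm, as the interface text tells. Its arguments: {"type":"object","properties":{"rows":{"type":"array","items":{"type":"array","items":{"type":"number"}}}},"required":["rows"]}

```bash
mkdir -p pics
cat > h.py <<'E'
import numpy as np, cv2
from workcell import ctrl
def snap(n,f):
    im,d=ctrl.get_image(n); cv2.imwrite(f"pics/{f}.png",im[:,:,::-1]); np.savez(f"pics/{f}.npz",im=im,d=d); return im,d
def w(n,u,v,z):
    c=ctrl.camera_info(n);K,R,t=[np.array(c[k]) for k in("intrinsics","R","t")]
    r=R.T@np.linalg.solve(K,[u,v,1]);o=-R.T@t
    return o+r*(z-o[2])/r[2]
def cloud(n,d):
    c=ctrl.camera_info(n);K,R,t=[np.array(c[k]) for k in("intrinsics","R","t")]
    v,u=np.mgrid[:d.shape[0],:d.shape[1]]
    p=np.stack([(u-K[0,2])/K[0,0]*d,(v-K[1,2])/K[1,1]*d,d],-1)
    return (p-t)@R
E
python3 - <<'E'
from h import *
for n in("top","scene"):
    im,d=snap(n,n+"0"); c=ctrl.camera_info(n); print(n,np.round(c["intrinsics"],1).tolist(),np.round(c["R"],3).tolist(),np.round(c["t"]))
o=ctrl.get_obs();print(o)
E
```

```text
top [[386.8, 0.0, 253.3], [0.0, 386.8, 182.9], [0.0, 0.0, 1.0]] [[0.007, -1.0, -0.006], [-0.998, -0.007, -0.062], [0.062, 0.007, -0.998]] [  5. 537. 918.]
scene [[365.2, 0.0, 254.2], [0.0, 365.2, 192.9], [0.0, 0.0, 1.0]] [[-0.678, 0.735, -0.019], [0.577, 0.515, -0.634], [-0.456, -0.44, -0.773]] [ 368. -271. 1191.]
{'t': 0.1, 'qpos': array([ 1.09100465e+00,  4.23788555e-01,  1.63061721e+00,  7.58261461e-07,
        1.08859727e+00, -1.90153984e-02]), 'qvel': array([ 0.00033273, -0.00198149, -0.00341567, -0.00019065,  0.00214195,
        0.00015944]), 'joint_torque': array([ 1.79821018e-04, -5.45610881e+01, -2.74327397e+01,  6.45458023e-02,
        1.87889091e-02, -8.44137816e-06]), 'ee_pos': array([277.63472852, 559.33852486, 195.26296051]), 'orientation': array([-7.17320455e-01, -3.05824458e+00,  2.14638419e-03]), 'ft_force': array([ 0.35433227, -0.06358413, -0.38393765]), 'moment': array([ 0.02585579,  0.03902188, -0.01900192]), 'grasp_force': 0.0, 'width': 87.60648784762115}
```

View pics/top0.png

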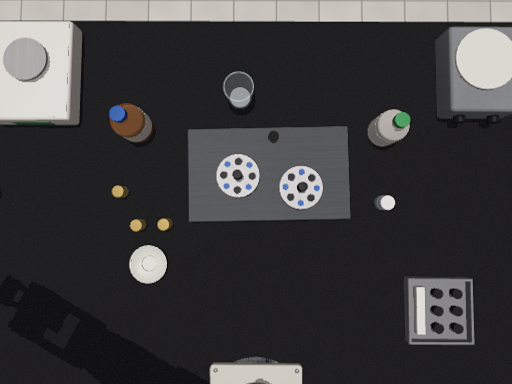

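View pics/scene0.png

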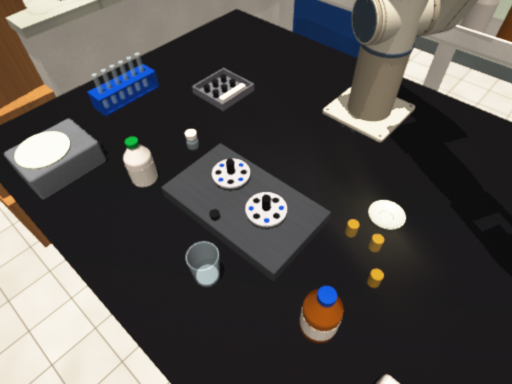

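The top view shows carriers at about (238,175) and (301,187), with brass look-alikes at (119,191), (137,225) and (164,225). Next I'll measure their positions.

Run:
```python
from h import *
for n in("top","scene"):
    f=np.load(f"pics/{n}0.npz");im,d=f["im"],f["d"];h=cv2.cvtColor(im,cv2.COLOR_RGB2HSV)
    P=cloud(n,d)
    def blobs(lo,hi,z,name,amin,amax):
        m=cv2.inRange(h,lo,hi);k,l,s,c=cv2.connectedComponentsWithStats(m)
        for i in range(1,k):
            if amin<=s[i,4]<=amax:
                p=w(n,*c[i],z)
                if not(250<p[0]<850 and abs(p[1])<500):continue
                q=np.median(P[l==i],0)
                print(n,name,c[i].round(1),s[i,4],"ray",p.round(1),"depth",q.round(1))
    blobs((100,120,80),(125,255,255),58,"blue",4,80)
    blobs((12,100,60),(30,255,255),39,"brass",20,400)
    # knob tops
    m=(P[...,2]>88)&(P[...,2]<106)&(P[...,0]>380)&(P[...,0]<620)&(abs(P[...,1])<190)
    k,l,s,c=cv2.connectedComponentsWithStats(m.astype(np.uint8))
    for i in range(1,k):
        if s[i,4]>10:print(n,"knob",c[i].round(1),s[i,4],w(n,*c[i],98).round(1),P[l==i].mean(0).round(1))
    m=(P[...,2]>54)&(P[...,2]<64)&(P[...,0]>380)&(P[...,0]<620)&(abs(P[...,1])<190)
    k,l,s,c=cv2.connectedComponentsWithStats(m.astype(np.uint8))
    for i in range(1,k):
        if s[i,4]>100:
            q=np.argwhere(l==i)[:,::-1].astype(np.int32); hull=cv2.convexHull(q); e=cv2.fitEllipse(hull)
            print(n,"disc",e,w(n,*e[0],58).round(1),P[l==i].mean(0).round(1))
    m=(P[...,2]>33)&(P[...,2]<43)&(P[...,1]>200)&(P[...,0]>350)&(P[...,0]<700)
    k,l,s,c=cv2.connectedComponentsWithStats(m.astype(np.uint8))
    for i in range(1,k):
        if s[i,4]>20:print(n,"wtop",c[i].round(1),s[i,4],w(n,*c[i],39).round(1),P[l==i].mean(0).round(1))
```

```text
top blue [226.8 163.8] 19 ray [577.9  70.5  58. ] depth [577.4  70.   59.7]
top blue [248.8 164.5] 18 ray [576.7  19.7  58. ] depth [576.6  19.2  59.2]
top blue [301.1 171.7] 20 ray [ 560.8 -101.3   58. ] depth [ 560.2 -101.    59. ]
top blue [225.8 185.8] 19 ray [526.9  72.3  58. ] depth [526.5  71.9  58.8]
top blue [248.  186.7] 18 ray [525.3  21.1  58. ] depth [524.5  21.1  59.1]
top blue [284.8 186.6] 19 ray [526.  -63.7  58. ] depth [525.2 -64.1  59.5]
top blue [316.2 187.6] 19 ray [ 524.1 -136.1   58. ] depth [ 523.4 -135.1   59.2]
top blue [300.1 202.7] 18 ray [489.2 -99.   58. ] depth [488.5 -98.7  58.6]
top brass [119.2 191.1] 172 ray [513.9 325.3  39. ] depth [513.9 325.7  39.1]
top brass [137.2 224.6] 168 ray [435.5 280.8  39. ] depth [435.2 281.   39. ]
top brass [164.  223.7] 157 ray [438.  217.8  39. ] depth [437.5 217.8  39.5]
top knob [236.9 173.6] 78 [552.  45.  98.] [552.   45.   98.5]
top knob [302.6 185.8] 80 [526.  -99.9  98. ] [526.  -99.9  97.9]
top disc ((237.7657470703125, 174.89842224121094), (42.63816833496094, 42.76243209838867), 42.63654708862305) [552.4 
[... 1329 characters left out ...]
69 ray [525.2 332.9  39. ] depth [521.4 332.1  33.2]
scene knob [229.9 162. ] 64 [527.8 -95.1  98. ] [526.5 -96.6  95.9]
scene knob [266.1 198.3] 73 [554.3  49.6  98. ] [553.4  48.8  96.5]
scene disc ((230.9348602294922, 172.44691467285156), (28.920780181884766, 38.28453826904297), 84.45511627197266) [527.  -96.1  58. ] [529.1 -93.5  57.9]
scene disc ((266.08294677734375, 208.56224060058594), (34.0818977355957, 41.49241638183594), 90.47259521484375) [553.8  49.4  58. ] [555.3  50.7  57.9]
scene wtop [353.3 223.7] 101 [439.1 222.8  39. ] [438.9 222.7  38.8]
scene wtop [377.8 238.6] 117 [436.9 287.   39. ] [436.4 286.9  38.3]
scene wtop [376.9 274.2] 134 [516.4 331.7  39. ] [516.  331.7  38.4]
```

```bash
cat > g.py <<'E'
import sys
from h import *
from scipy.spatial.transform import Rotation as Ro
# usage: g.py x y z [heading of tool x, deg] -> shift+turn fractions from measured pose
a=[float(v) for v in sys.argv[1:]]
o=ctrl.get_obs();R=Ro.from_rotvec(o["orientation"])
hd=np.degrees(np.arctan2(*R.as_matrix()[[1,0],0]))
h=np.radians(a[3] if len(a)>3 else hd)
T=Ro.from_matrix(np.array([[np.cos(h),np.sin(h),0],[np.sin(h),-np.cos(h),0],[0,0,-1.]]))
print("t",round(o["t"],2),"pos",o["ee_pos"].round(1),"head",hd.round(1),"q",o["qpos"].round(2),"f",o["ft_force"].round(2))
print("turn",((R.inv()*T).as_rotvec()/1.5).round(4),"shift",(R.inv().apply(np.array(a[:3])-o["ee_pos"])/200).round(4))
E
python3 g.py 578 71 75 180
```

```text
t 0.1 pos [277.6 559.3 195.3] head 153.6 q [ 1.09  0.42  1.63  0.    1.09 -0.02] f [ 0.35 -0.06 -0.38]
turn [-9.000e-04 -2.000e-04 -3.072e-01] shift [-2.4309 -1.5184  0.6034]
```

>>> servo_tool([
  [0,0,-0.1,-0.3,-0.18,0,0],
  [0,0,-0.2,-0.6,-0.36,0,0],
  [0,0,-0.307,-0.85,-0.52,0,0],
  [0,0,-0.307,-1,-0.62,0,0],
])

```text
t: 0.6
ee_pos: [402.6, 357.6, 195.7]
orientation: [0.001, -3.141, 0.001]
ft_force: [1.1, 0.2, 0.1]
width: 51.1
grasp_force: 0.0
```

```bash
python3 g.py 578 71 75 180
```

```text
t 0.6 pos [402.6 357.6 195.7] head -180.0 q [ 0.7   0.3   1.82 -0.    1.02 -0.87] f [1.12 0.19 0.13]
turn [-0.0004 -0.0002  0.0005] shift [-0.8762 -1.4332  0.6041]
```

>>> servo_tool([
  [0,0,0,-0.18,-0.25,0,0],
  [0,0,0,-0.36,-0.5,0,0],
  [0,0,0,-0.54,-0.75,0,0],
  [0,0,0,-0.72,-1,0,0],
  [0,0,0,-0.72,-1,0,0],
])

```text
t: 1.23
ee_pos: [547.7, 156.5, 195.7]
orientation: [0.009, 3.141, -0.001]
ft_force: [-0.0, 0.6, 0.8]
width: 1.6
grasp_force: 0.0
```

```bash
python3 g.py 578 71 65 180
```

```text
t 1.23 pos [547.7 156.5 195.7] head 179.7 q [ 0.26  0.34  1.75 -0.    1.04 -1.31] f [-0.02  0.61  0.76]
turn [-0.0003  0.0002 -0.0036] shift [-0.1538 -0.4262  0.6536]
```

>>> servo_tool([
  [0,0,0,-0.08,-0.22,0.15,0],
  [0,0,0,-0.153,-0.427,0.35,0],
  [0,0,0,-0.153,-0.427,0.55,0],
  [0,0,0,-0.153,-0.427,0.65,0],
  [0,0,0,-0.153,-0.427,0.65,0],
  [0,0,0,-0.153,-0.427,0.65,0],
])

```text
t: 1.98
ee_pos: [576.7, 75.2, 66.7]
orientation: [-0.001, 3.141, 0.0]
ft_force: [-0.3, 0.4, 1.3]
width: 0.8
grasp_force: 0.0
```

```bash
python3 g.py 578 71 59 180
```

```text
t 1.98 pos [576.7  75.2  66.7] head -180.0 q [ 0.11  0.54  1.81  0.    0.8  -1.46] f [-0.32  0.36  1.3 ]
turn [0.0001 0.0005 0.0003] shift [-0.0065 -0.0208  0.0386]
```

>>> servo_tool([
  [0,0,0,-0.006,-0.02,0.02,0],
  [0,0,0,-0.006,-0.02,0.03,0],
  [0,0,0,-0.006,-0.02,0.035,0],
  [0,0,0,-0.006,-0.02,0.035,0],
])

```text
t: 2.48
ee_pos: [577.6, 70.3, 59.0]
orientation: [0.001, 3.142, 0.0]
ft_force: [-0.5, -0.7, 0.4]
width: 0.7
grasp_force: 0.0
```

>>> servo_tool([
  [0,0,0,0,0,0.004,0],
  [0,0,0,0,0,0.0075,0],
  [0,0,0,0,0,0.0075,0],
])

```text
t: 2.85
ee_pos: [577.5, 70.4, 57.4]
orientation: [-0.0, -3.141, 0.0]
ft_force: [0.4, -1.0, 0.2]
width: 0.1
grasp_force: 0.0
```

>>> servo_tool([
  [0,0,0,0,0,0.0025,0],
  [0,0,0,0,0,0.0025,0],
])

```text
t: 3.1
ee_pos: [577.6, 70.3, 56.9]
orientation: [-0.0, -3.141, 0.0]
ft_force: [0.0, -0.5, -0.1]
width: 0.5
grasp_force: 0.0
```

>>> servo_tool([
  [0,0,0,0,0,0.0025,0],
  [0,0,0,0,0,0.0025,0],
])

```text
t: 3.35
ee_pos: [577.6, 70.4, 56.4]
orientation: [-0.0, -3.142, 0.0]
ft_force: [-0.4, 0.2, 0.8]
width: 0.2
grasp_force: 0.0
```

>>> servo_tool([
  [0,0,0,0,0,0.0025,0],
  [0,0,0,0,0,0.0025,0],
])

```text
t: 3.6
ee_pos: [577.6, 70.4, 56.0]
orientation: [-0.0, -3.142, -0.0]
ft_force: [0.5, 0.6, 0.2]
width: 0.5
grasp_force: 0.0
```

>>> servo_tool([
  [0,0,0,0,0,0.0025,0],
  [0,0,0,0,0,0.0025,0],
])

```text
t: 3.85
ee_pos: [577.5, 70.3, 55.4]
orientation: [-0.001, -3.141, 0.0]
ft_force: [-0.5, 0.5, 0.8]
width: 0.8
grasp_force: 0.0
```

>>> servo_tool([
  [0,0,0,0,0,0.0025,0],
  [0,0,0,0,0,0.0025,0],
])

```text
t: 4.1
ee_pos: [577.6, 70.3, 54.9]
orientation: [-0.001, -3.142, 0.0]
ft_force: [-0.1, 0.8, -0.7]
width: 0.2
grasp_force: 0.0
```

Run:
```python
from h import *
im,d=snap("top","t1");im2,d2=snap("scene","s1")
o=ctrl.get_obs();print(o["ft_force"],o["moment"],o["ee_pos"])
a=im[130:230,190:350][:,:,::-1];b=im2[130:250,190:310][:,:,::-1]
cv2.imwrite("pics/c1.png",np.hstack([cv2.resize(a,(400,250),interpolation=2),cv2.resize(b,(250,250),interpolation=2)]))
```

```text
[-0.30114284 -1.10845135 -0.45364134] [ 0.02785168  0.00442778 -0.04768168] [577.54785367  70.37748626  54.92563926]
```

View pics/c1.png

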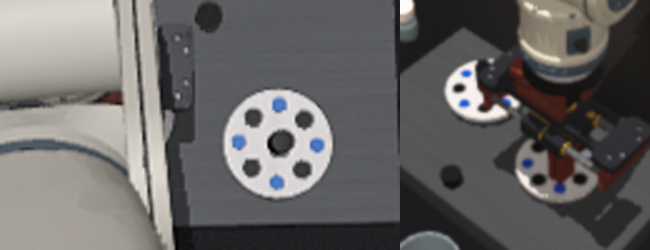

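The crop shows the fingertips right at the outer dot of the left carrier, but the force still reads about zero. I'll keep going down in small steps.

>>> servo_tool([
  [0,0,0,0,0,0.0025,0],
  [0,0,0,0,0,0.0025,0],
])

```text
t: 4.45
ee_pos: [577.6, 70.4, 54.4]
orientation: [-0.0, -3.141, 0.0]
ft_force: [-0.3, -1.0, -0.5]
width: 0.6
grasp_force: 0.0
```

>>> servo_tool([
  [0,0,0,0,0,0.0025,0],
  [0,0,0,0,0,0.0025,0],
])

```text
t: 4.7
ee_pos: [577.5, 70.3, 53.9]
orientation: [-0.001, -3.141, 0.0]
ft_force: [-0.6, 0.3, 0.5]
width: 0.1
grasp_force: 0.0
```

Run:
```python
from h import *
z=np.load("pics/scene0.npz");im2,d2=snap("scene","s2")
P0=cloud("scene",z["d"]);P=cloud("scene",d2)
for P_,n in((P0,"before"),(P,"now")):
    q=P_.reshape(-1,3); 
    m=(np.hypot(q[:,0]-553,q[:,1]-47)<48)&(q[:,2]>50)&(q[:,2]<63)
    s=q[m];A=np.c_[s[:,0]-553,s[:,1]-47,np.ones(len(s))];c=np.linalg.lstsq(A,s[:,2],rcond=None)[0];print(n,len(s),c)
# lowest finger points seen
q=P.reshape(-1,3);m=(np.hypot(q[:,0]-578,q[:,1]-71)<25)&(q[:,2]<110);s=q[m];print(np.percentile(s[:,2],[0,5,20,50,90]))
cv2.imwrite("pics/c2.png",cv2.resize(im2[170:240,220:310][:,:,::-1],(720,560),interpolation=0))
```

```text
before 902 [-1.06862830e-02 -3.38693128e-03  5.79493589e+01]
now 568 [-1.03910050e-02 -1.79907652e-03  5.80846751e+01]
[37.27620427 39.22460697 40.89725911 57.65365662 97.21235116]
```

View pics/c2.png

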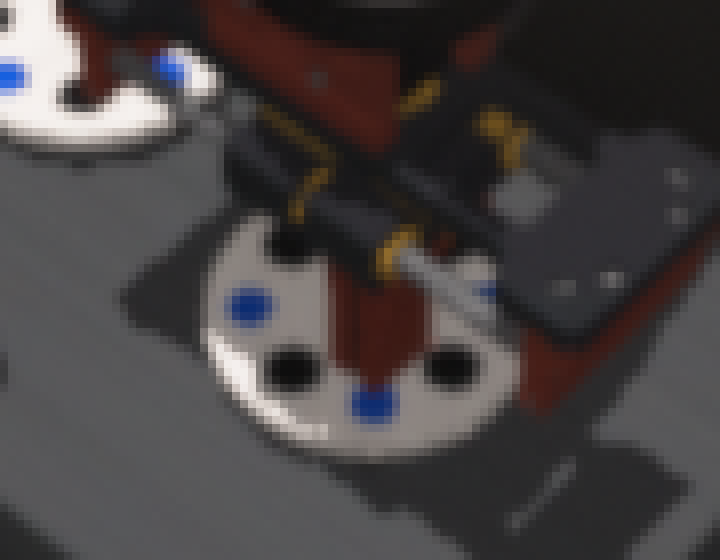

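The crop shows the finger ending just above the dot at (267,220). I'll check the depth right at the fingertip.

Run:
```python
from h import *
d=np.load("pics/s2.npz")["d"];P=cloud("scene",d)
for v in range(206,224):print(v,[tuple(P[v,u].round().astype(int)) for u in (262,264,266,268,270,272)])
c=ctrl.camera_info("scene");K,R,t=[np.array(c[k]) for k in("intrinsics","R","t")]
for p in([577.5,70.4,54],[577.5,70.4,58],[587.5,84,58]):
    q=K@(R@np.array(p)+t);print(p,q[:2]/q[2])
```

```text
206 [(np.int64(587), np.int64(67), np.int64(116)), (np.int64(585), np.int64(71), np.int64(118)), (np.int64(588), np.int64(79), np.int64(127)), (np.int64(587), np.int64(84), np.int64(131)), (np.int64(581), np.int64(84), np.int64(125)), (np.int64(573), np.int64(84), np.int64(117))]
207 [(np.int64(587), np.int64(67), np.int64(113)), (np.int64(585), np.int64(70), np.int64(113)), (np.int64(588), np.int64(78), np.int64(123)), (np.int64(587), np.int64(83), np.int64(127)), (np.int64(582), np.int64(85), np.int64(123)), (np.int64(571), np.int64(82), np.int64(110))]
208 [(np.int64(587), np.int64(66), np.int64(108)), (np.int64(586), np.int64(71), np.int64(111)), (np.int64(587), np.int64(78), np.int64(118)), (np.int64(588), np.int64(85), np.int64(126)), (np.int64(581), np.int64(84), np.int64(118)), (np.int64(572), np.int64(82), np.int64(107))]
209 [(np.int64(587), np.int64(66), np.int64(104)), (np.int64(586), np.int64(71), np.int64(108)), (np.int64(587), np.int64(78), np.int64(115)), (np.int64(587), np.int64(83), np.int64(119)), (np.int64(579), np.int64(82), np.int64(110)), (np.int64(570), np.int
[... 3321 characters left out ...]
np.int64(56))]
222 [(np.int64(589), np.int64(68), np.int64(58)), (np.int64(585), np.int64(71), np.int64(56)), (np.int64(583), np.int64(75), np.int64(58)), (np.int64(580), np.int64(78), np.int64(58)), (np.int64(578), np.int64(83), np.int64(60)), (np.int64(573), np.int64(85), np.int64(57))]
223 [(np.int64(590), np.int64(69), np.int64(56)), (np.int64(588), np.int64(74), np.int64(58)), (np.int64(585), np.int64(77), np.int64(57)), (np.int64(582), np.int64(80), np.int64(58)), (np.int64(580), np.int64(84), np.int64(59)), (np.int64(577), np.int64(88), np.int64(59))]
[577.5, 70.4, 54] [266.0888038  220.42050541]
[577.5, 70.4, 58] [266.09980097 219.43333335]
[587.5, 84, 58] [267.64816757 225.3147755 ]
```

>>> servo_tool([
  [0,0,0,0,0,0.01,0],
  [0,0,0,0,0,0.02,0],
  [0,0,0,0,0,0.03,0],
  [0,0,0,0,0,0.04,0],
  [0,0,0,0,0,0.05,0],
  [0,0,0,0,0,0.05,0],
])

```text
t: 5.5
ee_pos: [577.4, 70.3, 43.8]
orientation: [-0.001, -3.141, 0.0]
ft_force: [-0.2, 0.5, -0.4]
width: 0.2
grasp_force: 0.0
```

Run:
```python
from h import *
im,d=snap("scene","s3");P=cloud("scene",d)
for v in range(212,228):print(v,[P[v,u].round().astype(int).tolist() for u in (262,264,266,268,270)])
print(ctrl.get_obs()["ft_force"])
cv2.imwrite("pics/c3.png",cv2.resize(im[170:240,220:310][:,:,::-1],(720,560),interpolation=0))
```

```text
212 [[587, 66, 93], [585, 71, 95], [587, 78, 104], [587, 84, 109], [578, 82, 99]]
213 [[588, 67, 91], [585, 70, 90], [587, 78, 100], [585, 82, 102], [576, 81, 92]]
214 [[586, 66, 84], [586, 71, 89], [587, 79, 97], [585, 83, 99], [577, 82, 90]]
215 [[587, 66, 81], [585, 71, 84], [588, 79, 94], [583, 80, 90], [577, 81, 85]]
216 [[585, 65, 75], [585, 71, 80], [586, 77, 87], [583, 81, 87], [577, 82, 82]]
217 [[587, 66, 74], [586, 72, 78], [587, 78, 85], [584, 81, 84], [577, 82, 78]]
218 [[582, 62, 60], [585, 71, 72], [587, 78, 82], [584, 82, 82], [576, 81, 72]]
219 [[583, 63, 59], [579, 65, 57], [587, 79, 78], [584, 82, 77], [571, 76, 58]]
220 [[585, 64, 58], [582, 68, 58], [586, 78, 72], [583, 81, 72], [573, 79, 59]]
221 [[587, 66, 58], [584, 70, 59], [582, 74, 59], [578, 77, 59], [575, 80, 59]]
222 [[589, 67, 57], [586, 71, 57], [584, 76, 59], [581, 79, 59], [577, 82, 59]]
223 [[592, 71, 60], [588, 73, 57], [584, 76, 56], [581, 79, 56], [579, 84, 58]]
224 [[594, 72, 59], [590, 75, 57], [588, 79, 59], [584, 82, 57], [582, 86, 59]]
225 [[594, 73, 55], [591, 76, 56], [589, 80, 58], [586, 84, 57], [582, 86, 56]]
226 [[594, 73, 51], [592, 77, 54], [588, 80, 52], [584, 82, 50], [583, 87, 53]]
227 [[590, 69, 39], [589, 74, 42], [587, 78, 44], [584, 82, 45], [577, 82, 38]]
[-0.23024462  0.20671285 -0.22716392]
```

View pics/c3.png

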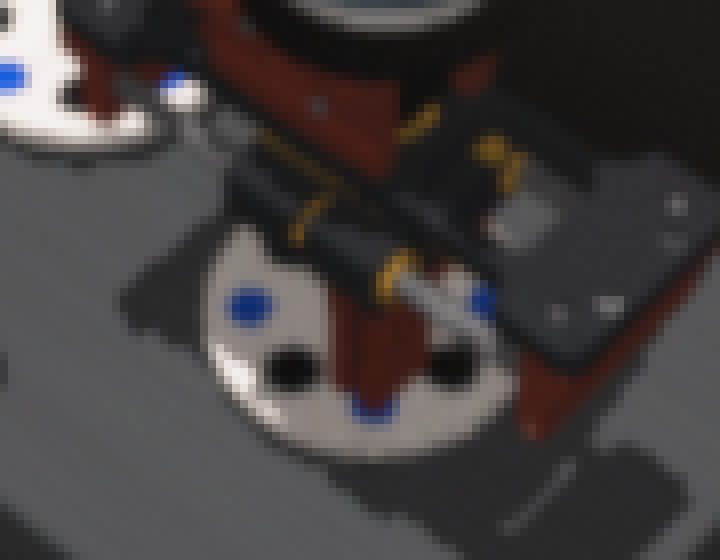

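The fingertip's true end is at z≈71 while the reported TCP is 43.8, so the tips sit about 27 mm higher than reported. I'll expect contact near a reading of 31.

>>> servo_tool([
  [0,0,0,0,0,0.015,0],
  [0,0,0,0,0,0.03,0],
  [0,0,0,0,0,0.04,0],
  [0,0,0,0,0,0.045,0],
  [0,0,0,0,0,0.045,0],
])

```text
t: 6.18
ee_pos: [577.6, 70.3, 34.9]
orientation: [-0.0, -3.141, 0.0]
ft_force: [0.0, -0.0, -0.5]
width: 0.2
grasp_force: 0.0
```

>>> servo_tool([
  [0,0,0,0,0,0.005,0],
  [0,0,0,0,0,0.005,0],
])

```text
t: 6.42
ee_pos: [577.6, 70.3, 34.0]
orientation: [0.0, 3.142, -0.0]
ft_force: [0.2, 0.1, 0.0]
width: 0.3
grasp_force: 0.0
```

>>> servo_tool([
  [0,0,0,0,0,0.005,0],
  [0,0,0,0,0,0.005,0],
])

```text
t: 6.68
ee_pos: [577.5, 70.3, 32.9]
orientation: [-0.0, -3.141, 0.0]
ft_force: [-0.5, 0.1, 0.6]
width: 0.6
grasp_force: 0.0
```

>>> servo_tool([
  [0,0,0,0,0,0.004,0],
  [0,0,0,0,0,0.004,0],
])

```text
t: 6.92
ee_pos: [577.6, 70.4, 32.1]
orientation: [-0.0, -3.142, 0.0]
ft_force: [0.3, 0.3, 0.2]
width: 0.5
grasp_force: 0.0
```

>>> servo_tool([
  [0,0,0,0,0,0.003,0],
  [0,0,0,0,0,0.003,0],
])

```text
t: 7.18
ee_pos: [577.7, 70.4, 31.7]
orientation: [0.0, 3.141, 0.0]
ft_force: [0.6, 0.5, 1.5]
width: 0.4
grasp_force: 0.5
```

>>> servo_tool([
  [0,0,0,0,0,0.003,0],
  [0,0,0,0,0,0.003,0],
])

```text
t: 7.42
ee_pos: [577.9, 70.6, 31.2]
orientation: [0.0, 3.141, 0.0]
ft_force: [0.0, 0.9, 2.4]
width: 0.3
grasp_force: 1.2
```

>>> servo_tool([
  [0,0,0,0,0,0.003,0],
  [0,0,0,0,0,0.003,0],
])

```text
t: 7.68
ee_pos: [578.1, 70.6, 30.7]
orientation: [0.001, 3.141, 0.001]
ft_force: [1.0, 3.5, 3.7]
width: 0.9
grasp_force: 1.9
```

>>> servo_tool([
  [0,0,0,0,0,0.003,0],
  [0,0,0,0,0,0.003,0],
])

```text
t: 7.92
ee_pos: [578.2, 70.7, 30.1]
orientation: [0.001, 3.14, 0.001]
ft_force: [0.9, 4.2, 4.5]
width: 0.4
grasp_force: 2.5
```

>>> servo_tool([
  [0,0,0,0,0,0.003,0],
  [0,0,0,0,0,0.003,0],
])

```text
t: 8.18
ee_pos: [578.3, 70.7, 29.9]
orientation: [0.001, 3.14, 0.001]
ft_force: [0.9, 4.8, 9.6]
width: 0.4
grasp_force: 4.6
```

>>> servo_tool([
  [0,0,0,0,0,0.003,0],
  [0,0,0,0,0,0.003,0],
])

```text
t: 8.43
ee_pos: [578.4, 70.8, 29.8]
orientation: [0.001, 3.14, 0.001]
ft_force: [-2.0, 5.0, 13.8]
width: 0.2
grasp_force: 6.9
```

```bash
cat > tilt.py <<'E'
import sys
from h import *
cx,cy=float(sys.argv[1]),float(sys.argv[2]);tag=sys.argv[3]
z=np.load("pics/scene0.npz");im2,d2=snap("scene",tag)
P0=cloud("scene",z["d"]);P=cloud("scene",d2)
ok=(abs(P0[...,2]-58)<4)&(abs(P[...,2]-58)<5)&(np.hypot(P0[...,0]-cx,P0[...,1]-cy)<46)&(np.abs(im2.astype(int)-z["im"]).sum(-1)<400)
for Q in(P0,P):
    s=Q[ok];A=np.c_[s[:,0]-cx,s[:,1]-cy,np.ones(len(s))];print(len(s),np.linalg.lstsq(A,s[:,2],rcond=None)[0].round(4))
o=ctrl.get_obs();print(o["ft_force"].round(2),o["moment"].round(3),o["ee_pos"].round(2))
E
python3 tilt.py 553 47 s4
python3 - <<'E'
import numpy as np,cv2
im=np.load("pics/s4.npz")["im"]
cv2.imwrite("pics/c4.png",cv2.resize(im[170:240,220:310][:,:,::-1],(720,560),interpolation=0))
E
```

```text
250 [-3.40000e-03  1.20000e-03  5.79962e+01]
250 [-3.84000e-02 -3.74000e-02  5.80427e+01]
[-1.23  4.27 13.15] [ 0.852  0.233 -0.041] [578.42  70.77  29.8 ]
```

View pics/c4.png

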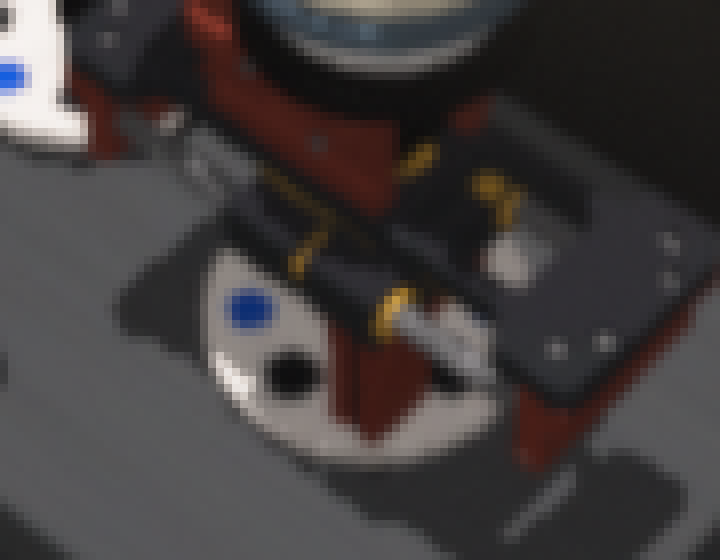

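The carrier tilted about 0.052 rad toward this dot. It dropped about 2 mm at a few newtons, then stopped hard, so this is the short foot: left carrier, dot at about (578,71). Now I'll lift, turn and go to the weight.

>>> servo_tool([
  [0,0,0,0,0,-0.01,0],
  [0,0,0,0,0,-0.025,0],
  [0,0,0,0,0,-0.2,0],
  [0,0,0,0,0,-0.4,20],
  [0,0,0,0,0,-0.57,55],
  [0,0,0,0,0,-0.57,55],
])

```text
t: 9.22
ee_pos: [578.7, 70.0, 144.6]
orientation: [0.001, 3.138, -0.0]
ft_force: [-0.4, -0.1, -1.0]
width: 27.0
grasp_force: 0.0
```

```bash
python3 g.py 515.7 330 145 130; python3 -c "
from h import *
print(ctrl.grasp_offset)"
```

```text
t 9.22 pos [578.7  70.  144.6] head 180.0 q [ 0.1   0.42  1.77 -0.    0.95 -1.47] f [-0.44 -0.12 -1.01]
turn [0.0008 0.0022 0.5816] shift [ 0.3153  1.2999 -0.0033]
18.700000000000003
```

>>> servo_tool([
  [0,0,0.12,0.06,0.25,0,55],
  [0,0,0.24,0.12,0.5,0,55],
  [0,0,0.36,0.18,0.75,0,55],
  [0,0,0.48,0.24,1,0,55],
  [0,0,0.58,0.31,1,0,55],
  [0,0,0.58,0.31,1,0,55],
  [0,0,0.58,0.31,1,0,55],
])

```text
t: 10.1
ee_pos: [515.6, 269.6, 141.7]
orientation: [-1.321, -2.85, 0.002]
ft_force: [0.7, -0.2, 0.1]
width: 55.3
grasp_force: 0.0
```

```bash
python3 g.py 515.7 330 100 130
```

```text
t 10.1 pos [515.6 269.6 141.7] head 130.3 q [ 0.46  0.43  1.77 -0.    0.95 -0.24] f [ 0.73 -0.15  0.12]
turn [-0.001  -0.0001  0.0031] shift [0.2301 0.1961 0.2082]
```

>>> servo_tool([
  [0,0,0,0.12,0.1,0,55],
  [0,0,0,0.23,0.196,0.05,55],
  [0,0,0,0.23,0.196,0.25,55],
  [0,0,0,0.23,0.196,0.45,55],
  [0,0,0,0.23,0.196,0.5,55],
  [0,0,0,0.23,0.196,0.5,55],
])

```text
t: 10.85
ee_pos: [516.4, 330.2, 42.4]
orientation: [-1.324, -2.848, 0.001]
ft_force: [0.1, 0.1, -0.6]
width: 55.1
grasp_force: 0.0
```

```bash
python3 g.py 515.7 330 0 130;python3 - <<'E'
from h import *
a,_=snap("scene","s5"); b,db=snap("top","t5")
z=np.load("pics/top0.npz")
cv2.imwrite("pics/c5.png",np.hstack([cv2.resize(a[210:310,310:430][:,:,::-1],(480,400),interpolation=2),cv2.resize(b[150:250,80:160][:,:,::-1],(320,400),interpolation=2)]))
P=cloud("top",db);P0=cloud("top",z["d"])
for Q in(P0,P):
    m=(abs(P0[...,2]-58)<5)&(abs(P[...,2]-58)<5)&(np.hypot(P0[...,0]-553,P0[...,1]-47)<46)
    s=Q[m];print(len(s),np.linalg.lstsq(np.c_[s[:,0]-553,s[:,1]-47,np.ones(len(s))],s[:,2],rcond=None)[0].round(4))
P=cloud("scene",np.load("pics/s5.npz")["d"]);q=P.reshape(-1,3)
for sgn in(1,-1):
    c=np.array([515.7,330])+sgn*34*np.array([np.cos(np.radians(40)),np.sin(np.radians(40))])
    m=(np.hypot(*(q[:,:2]-c).T)<14)&(q[:,2]>10);print(c,m.sum(),np.percentile(q[m,2],[0,2,10]).round() if m.sum() else "")
E
```

```text
t 10.85 pos [516.4 330.2  42.4] head 130.1 q [ 0.55  0.61  1.74 -0.    0.79 -0.15] f [ 0.09  0.09 -0.64]
turn [-0.0006 -0.0001  0.0015] shift [ 0.0014 -0.003   0.212 ]
1133 [2.10000e-03 1.70000e-03 5.92045e+01]
1133 [ 7.00000e-04 -9.00000e-04  5.90501e+01]
[541.74551107 351.85477873] 1801 [ 69. 109. 240.]
[489.65448893 308.14522127] 106 [69. 71. 74.]
```

View pics/c5.png

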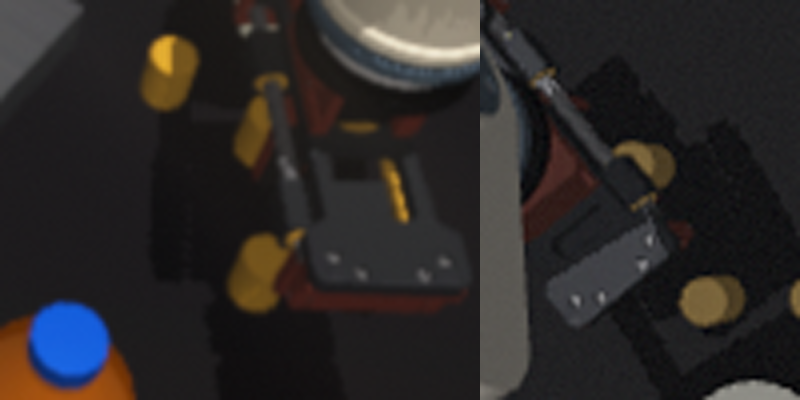

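The fingers straddle the weight, with tips at z≈69 for a reading of 42, so the offset is the same when open. The carrier came back level. I'll descend to true tip z≈7.

>>> servo_tool([
  [0,0,0,0.001,-0.003,0.1,55],
  [0,0,0,0.001,-0.003,0.18,55],
  [0,0,0,0.001,-0.003,0.25,55],
  [0,0,0,0.001,-0.003,0.29,55],
  [0,0,0,0.001,-0.003,0.305,55],
  [0,0,0,0.001,-0.003,0.305,55],
])

```text
t: 11.7
ee_pos: [515.4, 330.6, -18.5]
orientation: [-1.324, -2.849, 0.0]
ft_force: [-0.2, 0.2, -0.1]
width: 55.3
grasp_force: 0.0
```

>>> servo_tool([
  [0,0,0,0,0,0,40],
  [0,0,0,0,0,0,35],
  [0,0,0,0,0,0,30],
  [0,0,0,0,0,0,25],
  [0,0,0,0,0,0,22],
  [0,0,0,0,0,0,20],
  [0,0,0,0,0,0,20],
])

```text
t: 12.58
ee_pos: [515.2, 330.4, -18.2]
orientation: [-1.324, -2.849, 0.001]
ft_force: [-3.0, -1.8, 4.9]
width: 27.2
grasp_force: 30.0
```

>>> servo_tool([
  [0,0,0,0,0,-0.01,20],
  [0,0,0,0,0,-0.05,20],
  [0,0,0,0,0,-0.25,20],
  [0,0,0,0,0,-0.5,20],
  [0,0,0,0,0,-0.7,20],
  [0,0,0,0,0,-0.75,20],
  [0,0,0,0,0,-0.75,20],
])

```text
t: 13.45
ee_pos: [515.3, 330.5, 131.4]
orientation: [1.324, 2.849, 0.001]
ft_force: [-0.8, -0.2, -3.0]
width: 27.4
grasp_force: 30.0
```

```bash
python3 g.py 578 71 130 45
python3 - <<'E'
from h import *
a,d=snap("scene","s6")
h=cv2.cvtColor(a,cv2.COLOR_RGB2HSV);m=cv2.inRange(h,(12,100,60),(30,255,255));P=cloud("scene",d)
k,l,s,c=cv2.connectedComponentsWithStats(m)
for i in range(1,k):
    if s[i,4]>20:print(c[i].round(),s[i,4],np.median(P[l==i],0).round(1),np.percentile(P[l==i][:,2],[2,98]).round())
E
```

```text
t 13.45 pos [515.3 330.5 131.4] head 130.1 q [ 0.55  0.48  1.71 -0.    0.95 -0.15] f [-0.76 -0.2  -2.97]
turn [ 3.000e-04 -2.000e-04  9.906e-01] shift [-1.1941 -0.597   0.0071]
[17. 71.] 3538 [  659.2 -1092.3   -11.7] [-110.  220.]
[ 22. 215.] 675 [ 964.9 -988.3 -514.9] [-734. -358.]
[392. 207.] 32 [519.7 303.  254.7] [246. 260.]
[352. 228.] 215 [445.1 223.9  31.2] [-2. 41.]
[425. 226.] 57 [529.6 364.9 267.1] [262. 272.]
[376. 242.] 215 [442.6 287.8  32.9] [ 0. 41.]
[391. 241.] 158 [528.1 329.5 181.5] [151. 261.]
[321. 313.] 1040 [692.9 307.2 103.9] [ 74. 125.]
[313. 339.] 38 [709.3 308.6  10.1] [  1. 208.]
```

>>> servo_tool([
  [0,0,0.11,-0.11,-0.06,0,20],
  [0,0,0.22,-0.22,-0.12,0,20],
  [0,0,0.33,-0.34,-0.18,0,20],
  [0,0,0.44,-0.46,-0.24,0,20],
  [0,0,0.55,-0.58,-0.3,0,20],
  [0,0,0.66,-0.7,-0.36,0,20],
  [0,0,0.77,-0.82,-0.42,0,20],
  [0,0,0.88,-0.93,-0.48,0,20],
  [0,0,0.99,-1,-0.54,0,20],
  [0,0,0.99,-1,-0.6,0,20],
])

```text
t: 14.75
ee_pos: [551.4, 99.3, 129.5]
orientation: [-2.901, -1.204, 0.005]
ft_force: [0.1, 0.7, -1.9]
width: 27.6
grasp_force: 30.0
```

```bash
python3 g.py 577.7 71.2 70 45
```

```text
t 14.75 pos [551.4  99.3 129.5] head 45.1 q [ 0.16  0.42  1.82 -0.    0.91  0.94] f [ 0.13  0.7  -1.9 ]
turn [-0.0013  0.0017  0.0007] shift [-0.0057  0.1928  0.2972]
```

>>> servo_tool([
  [0,0,0,-0.006,0.1,0,20],
  [0,0,0,-0.006,0.193,0.05,20],
  [0,0,0,-0.006,0.193,0.15,20],
  [0,0,0,-0.006,0.193,0.25,20],
  [0,0,0,-0.006,0.193,0.3,20],
  [0,0,0,-0.006,0.193,0.3,20],
  [0,0,0,-0.006,0.193,0.3,20],
])

```text
t: 15.62
ee_pos: [579.7, 72.3, 72.0]
orientation: [2.901, 1.204, 0.001]
ft_force: [0.2, 0.1, -1.1]
width: 27.4
grasp_force: 30.0
```

```bash
python3 g.py 578 71 42 45
python3 - <<'E'
from h import *
a,d=snap("scene","s7")
cv2.imwrite("pics/c7.png",cv2.resize(a[150:240,210:310][:,:,::-1],(640,576),interpolation=2))
E
```

```text
t 15.62 pos [579.7  72.3  72. ] head 45.1 q [ 0.1   0.53  1.8  -0.    0.81  0.89] f [ 0.24  0.08 -1.14]
turn [ 0.0004 -0.0005  0.0008] shift [-0.0106 -0.0017  0.1501]
```

View pics/c7.png

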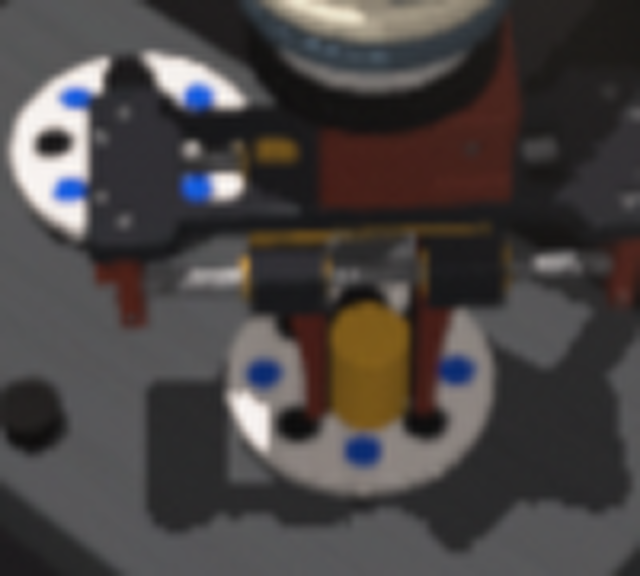

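Run:
```python
from h import *
P=cloud("scene",np.load("pics/s7.npz")["d"])
for v,u in((192,229),(196,230),(199,231),(185,228),(160,229),(199,308)):print(v,u,P[v,u].round())
```

```text
192 229 [656.  42. 207.]
196 230 [656.  43. 195.]
199 231 [655.  44. 186.]
185 228 [653.  38. 222.]
160 229 [ 525. -101.   98.]
199 308 [452.  99.  41.]
```

>>> servo_tool([
  [0,0,0,-0.0106,-0.002,0.05,20],
  [0,0,0,-0.0106,-0.002,0.1,20],
  [0,0,0,-0.0106,-0.002,0.14,20],
  [0,0,0,-0.0106,-0.002,0.15,20],
  [0,0,0,-0.0106,-0.002,0.15,20],
])

```text
t: 16.3
ee_pos: [577.2, 71.0, 41.4]
orientation: [-2.902, -1.204, 0.0]
ft_force: [0.2, 0.0, -1.6]
width: 27.8
grasp_force: 30.0
```

>>> servo_tool([
  [0,0,0,0,0,0.004,20],
  [0,0,0,0,0,0.004,20],
])

```text
t: 16.55
ee_pos: [577.4, 71.0, 41.0]
orientation: [2.902, 1.203, 0.001]
ft_force: [-0.5, 0.2, -2.4]
width: 27.4
grasp_force: 30.0
```

>>> servo_tool([
  [0,0,0,0,0,0.004,20],
  [0,0,0,0,0,0.004,20],
])

```text
t: 16.8
ee_pos: [577.2, 71.0, 40.0]
orientation: [-2.902, -1.204, 0.0]
ft_force: [-0.5, 0.2, -2.5]
width: 27.4
grasp_force: 30.0
```

>>> servo_tool([
  [0,0,0,0,0,0.003,20],
  [0,0,0,0,0,0.003,20],
])

```text
t: 17.05
ee_pos: [577.4, 71.1, 39.6]
orientation: [2.902, 1.203, 0.001]
ft_force: [-0.1, 0.5, 0.9]
width: 27.6
grasp_force: 30.0
```

>>> servo_tool([
  [0,0,0,0,0,0.003,20],
  [0,0,0,0,0,0.003,20],
])

```text
t: 17.3
ee_pos: [577.7, 71.3, 39.1]
orientation: [2.902, 1.203, 0.002]
ft_force: [0.6, 3.4, 3.2]
width: 27.7
grasp_force: 30.0
```

>>> servo_tool([
  [0,0,0,0,0,0.003,20],
  [0,0,0,0,0,0.003,20],
])

```text
t: 17.55
ee_pos: [578.0, 71.4, 38.6]
orientation: [2.902, 1.203, 0.002]
ft_force: [2.4, 4.5, 4.8]
width: 27.6
grasp_force: 30.0
```

>>> servo_tool([
  [0,0,0,0,0,0.003,20],
  [0,0,0,0,0,0.003,20],
])

```text
t: 17.8
ee_pos: [578.1, 71.5, 38.4]
orientation: [2.902, 1.203, 0.003]
ft_force: [0.5, 5.2, 8.6]
width: 27.4
grasp_force: 30.0
```

>>> servo_tool([
  [0,0,0,0,0,-0.003,20],
  [0,0,0,0,0,-0.003,27],
  [0,0,0,0,0,-0.003,29],
  [0,0,0,0,0,-0.003,31],
  [0,0,0,0,0,-0.003,33],
  [0,0,0,0,0,-0.003,38],
  [0,0,0,0,0,-0.003,45],
  [0,0,0,0,0,-0.003,45],
  [0,0,0,0,0,-0.003,45],
])

```text
t: 18.92
ee_pos: [577.3, 71.0, 38.2]
orientation: [2.902, 1.204, 0.0]
ft_force: [-0.1, 1.0, -0.1]
width: 45.1
grasp_force: 0.0
```

>>> servo_tool([
  [0,0,0,0,0,-0.02,45],
  [0,0,0,0,0,-0.06,45],
  [0,0,0,0,0,-0.12,45],
  [0,0,0,0,0,-0.2,45],
  [0,0,0,0,0,-0.4,45],
  [0,0,0,0,0,-0.6,45],
  [0,0,0,0,0,-0.6,45],
])

```text
t: 19.8
ee_pos: [579.9, 71.3, 162.6]
orientation: [2.9, 1.203, 0.011]
ft_force: [-0.3, -0.5, -0.4]
width: 45.0
grasp_force: 0.0
```

>>> servo_tool([
  [0,0,0,-0.25,0,0,45],
  [0,0,0,-0.5,0,0,45],
  [0,0,0,-0.75,0,0,45],
  [0,0,0,-1,0,0,45],
  [0,0,0,-1,0,0,45],
  [0,0,0,-1,0,0,45],
])

```text
t: 20.55
ee_pos: [436.5, -70.5, 158.3]
orientation: [2.902, 1.202, 0.001]
ft_force: [-0.0, 0.2, 0.0]
width: 45.2
grasp_force: 0.0
```

```bash
python3 tilt.py 553 47 s8
python3 - <<'E'
from h import *
a=np.load("pics/s8.npz")["im"];b,d=snap("top","t8");P=cloud("top",d);z=np.load("pics/top0.npz");P0=cloud("top",z["d"])
cv2.imwrite("pics/c8.png",np.hstack([cv2.resize(a[150:240,200:320][:,:,::-1],(480,360),interpolation=2),cv2.resize(b[140:230,190:270][:,:,::-1],(320,360),interpolation=2)]))
h=cv2.cvtColor(b,cv2.COLOR_RGB2HSV);m=(cv2.inRange(h,(12,60,60),(32,255,255))>0)&(P[...,2]>90)&(P[...,2]<104)&(abs(P[...,0]-578)<40)&(abs(P[...,1]-71)<40);print("weight",m.sum(),P[m].mean(0).round(1) if m.sum() else "")
for Q in(P0,P):
    m=(abs(P0[...,2]-58)<5)&(abs(P[...,2]-58)<6)&(np.hypot(P0[...,0]-552.5,P0[...,1]-45)<47)
    s=Q[m];print(len(s),np.linalg.lstsq(np.c_[s[:,0]-552,s[:,1]-45,np.ones(len(s))],s[:,2],rcond=None)[0].round(4))
E
```

```text
624 [-4.50000e-03  8.00000e-04  5.80475e+01]
624 [-4.09000e-02 -3.47000e-02  5.81207e+01]
[ 1.35 -0.49 -0.12] [ 0.011  0.126 -0.005] [436.84 -70.23 158.27]
weight 121 [577.8  72.6  96.1]
1067 [2.60000e-03 3.70000e-03 5.91795e+01]
1067 [-4.09000e-02 -3.81000e-02  5.92348e+01]
```

View pics/c8.png

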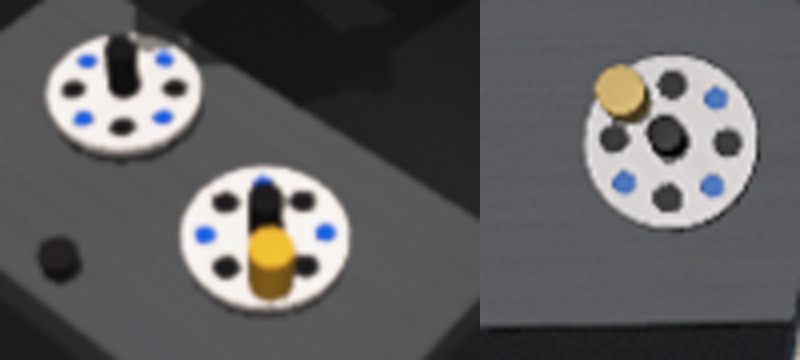

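The weight stands on the dot at about (577,71). The carrier stays rocked down under it (tilt about 0.055 rad, roughly 2 mm), and the robot is clear.

```bash
python3 -c "
from workcell import ctrl
print(ctrl.close_job())"
```

```text
the job is handed in; nothing more can be done
None
```

The short foot is on the left carrier, under the dot at about (578, 71) mm; the brass weight now stands on it, the carrier stays rocked down about 2 mm, and the job was handed in at about 21 s.

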